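Pick the matching spare gear and mesh it with the master

TASK

One of the three loose white gears has teeth of the same pitch as the steel master gear on the test post. Turn the master by its knob until its marked tooth gap has come round from the guarded side to the open near side, then slide the matching gear flat across the board into full mesh there, so that one of its teeth sits in the marked gap. Leave the other two gears where they lie, do not knock over the microscope objective, and let go.

Things in the scene. Friction and masses are not known exactly. Their poses are not given: they have to be found in the camera images.
- board: dark board 420 x 600 x 12 mm, fixed, top face 12 mm above the bench. Origin: centre of its underside, z up, +x from its near side towards the master, whose post stands at x = +115 mm, y = 0. A fixed clear guard, 26 mm high, curves round the master 59 to 63 mm from the post's axis, 100 degrees to either side of +x; the near side (-x) is open. Loose gears lie near, left and right, in any order
- master_knob (a point): point on the post's axis, 50 mm above the board, in the master's plain round knob (36 mm in diameter, 24 to 62 mm above the board), which turns with the master and may be pinched from above, twisted and regrasped. The master spins without end on the upright post with slight friction and stays where left. Axes turn with the master: z up, -x points through its marked tooth gap
- master_mark (a point): middle of the master's marked tooth gap, 42 mm from the post's axis, 24 mm above the board. The mark is a black line on the top face from the knob to this gap; it starts 57 to 149 degrees from the board's -x, anticlockwise from above. Master: steel, module 6 mm, 14 teeth, 96 mm over the tips, pitch diameter 84 mm, teeth 2 to 24 mm above the board
- gear16_center (a point): centre (half-way up) of the loose white gear with 16 teeth, module 6 mm: THE MATCH. Flat, 22 mm thick, 108 mm over the tips, bore 46 mm right through, 0.2 kg; can be pushed, or drawn along by closed fingers in the bore. z up, a tooth along +x. Full mesh: centre 90 to 93 mm from the post's axis; tip on tip: 102 mm, then rocking it sideways lets the teeth drop in
- gear10_center (a point): centre (half-way up) of the loose white gear with 10 coarse teeth, module 9 mm: does not match. Same outer sizes: 22 mm thick, 108 mm over the tips, bore 46 mm. To be left where it lies
- gear25_center (a point): centre (half-way up) of the loose white gear with 25 fine teeth, module 4 mm: does not match. Same outer sizes: 22 mm thick, 108 mm over the tips, bore 46 mm. To be left where it lies
- objective: bystander: steel microscope objective standing upright on the board's near left corner, 33 mm in diameter, 54 mm high, origin at the centre of its foot, z up

How it is judged:
By the outcome, as a careful person would: the job done as asked, in the order asked, and still so for the second after the job is handed in, with the robot touching nothing.
It also fails if it takes over 64 s, if anything falls off the work surface, if the arm or the gripper's body presses on something with over 40 N, if the wrist force passes 120 N, or if a joint passes its speed limit or range.

ROBOT

A 6-joint arm with a two-finger parallel gripper is mounted at the origin on the work surface. World frame = base frame: x ahead of the robot, y to its left, z up, the work surface at z = 0. Lengths are in mm, angles in rad, forces in N, time in s.
With the tool pointing down it reaches from about 300 to 875 mm from the base axis. Payload 6.4 kg.
Tool frame: the origin (TCP) lies at the very end of the fingers, on their centre line; the grasp point (between the pads) lies 19 mm behind it (ctrl.tcp_to_grasp is the distance from the TCP to the grasp point, in mm); z points along the fingers, y is the direction in which the jaws open and shut (so a half turn about z gives the same grasp; the last joint's range is limited). The gripper opens to 85 mm and grips with 20 to 120 N. Pads are 22 mm wide; open, the fingers measure 114 mm over their backs; the gripper's body (76 mm by 85 mm) begins 54 mm behind the grasp point. The pads swing forward as they close: fully open they stand 13 mm farther back than shut.
Start: joints at [-1.311, 0.181, 1.607, -0, 1.354, -0.206], TCP at [258.272, -513.748, 231.288] pointing down, gripper open.
Joint ranges: [-2.99, 2.99], [-0.89, 2.07], [0.3, 2.58], [-1.14, 4.28], [0, 2.63], [-3.12, 3.12]. Speed limits (rad/s): [2.57, 2.57, 3.01, 3.14, 3.14, 3.14].

INTERFACE

Orientations are given as a unit quaternion [x, y, z, w].
In Python, from plant import ctrl, cams gives the robot as it stands. Calls block until the motion is done:
- ctrl.goto(position, orientation): joint-space move of the TCP to a pose.
- ctrl.move_l(position, attitude=None, feed=150): straight line of the TCP; attitude=None keeps the orientation; feed is the mean speed in mm/s.
- ctrl.move_joints(angles): joint-space move.
- ctrl.ungrasp() and ctrl.clamp(newtons=None): open the fingers fully, or close them until they stop; newtons is the grip in N (None keeps the last).
- ctrl.dwell(seconds).
- ctrl.solve_ik(position, orientation): joint angles nearest the present ones, or None.
- cams.get_image(name): name is "scene" or "top" or "wrist"; returns a dict with "pixels" (400x640x3 uint8, red, green, blue), "fx", "fy", "cx", "cy" (pixels), "k1" (the pictures are not rectified: a ray, as slopes to the right and down, at radius r is drawn at 1 + k1 r^2 times it, then the intrinsics apply), "R" (3x3) and "t" (3): a world point X has camera coordinates R X + t. Camera axes: x right, y down, z forward; pixel columns grow to the right and rows downward; lengths in mm; the calibration is good to about 2 mm. A picture is of the moment at which its call begins. There is no depth.
A pose or a line that the arm cannot do raises ctrl.Unreachable and nothing moves.
- ctrl.finish_job(): hands the job in, once; it reports no verdict.
Readings, each from a call of its own:
- ctrl.read_t(): time.
- ctrl.read_joints(): joint angles.
- ctrl.read_qvel(): joint speeds.
- ctrl.read_effort(): joint torques, N m.
- ctrl.read_ee_pos(): TCP position.
- ctrl.read_tool_rot(): TCP orientation.
- ctrl.read_contact_force(): force on the tool from outside, world axes, zero at the start.
- ctrl.read_torque(): the same for the moment, N m.
- ctrl.read_grip_width(): finger opening in mm.
Only numpy, scipy, OpenCV 4.12 (cv2) and the standard library are available. Lean on these libraries where they do the work, as an engineer would, in place of code of your own. Each camera call takes 0.05 s, during which the arm holds its last target.

## Working session

There is one attempt and no reset: what is moved stays moved. The work goes in short steps, each a Python script; the robot and the scene stay as the last script left them, time stands still between calls to the robot, and variables do not carry over. Pictures are saved under pics/ and viewed, and the job is handed in when it is done.

```bash
mkdir -p pics; ls
python3 - <<'E'
from plant import ctrl,cams
import cv2
for n in ["scene","top","wrist"]:
    im=cams.get_image(n); cv2.imwrite(f"pics/{n}0.png",im["pixels"][:,:,::-1])
    print(n,im["fx"],im["fy"],im["cx"],im["cy"],im["k1"],im["R"],im["t"])
print(ctrl.read_t())
E
```

```text
pics
scene 431.2748836033852 431.2748836033852 321.6900241826862 196.7959095167947 -0.021052349120451987 [[-0.19848651  0.97991857 -0.01904471]
 [ 0.65084233  0.1172525  -0.75010406]
 [-0.73280786 -0.16128064 -0.66104553]] [ 113.88404292 -283.73192185 1190.15496123]
top 374.2562090596709 374.2562090596709 316.32441502520965 194.7477728692997 -0.07758411573015779 [[ 0.00668438 -0.99989389  0.01294322]
 [-0.99354836 -0.00810624 -0.11311915]
 [ 0.11321207 -0.01210358 -0.99349712]] [  6.40121376 542.54358881 728.09997715]
wrist 286.59732130681647 286.59732130681647 315.38853156474676 199.84115275439112 -0.029540958394297892 [[ 0.44844851 -0.8938076  -0.00137994]
 [-0.84468997 -0.42430855  0.3262838 ]
 [-0.29222046 -0.14515586 -0.94527085]] [-574.32931198  -41.92462014  382.9056469 ]
0.15
```

View pics/top0.png

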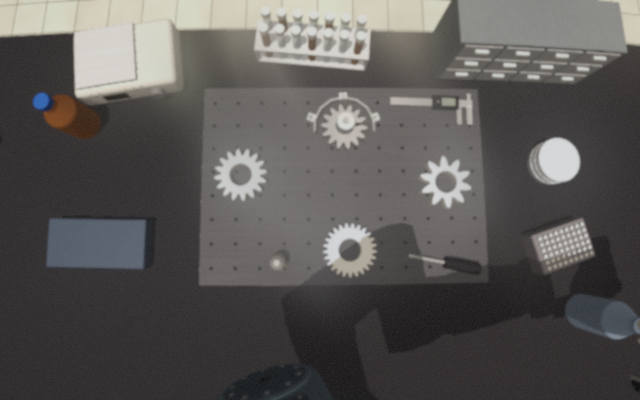

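View pics/scene0.png

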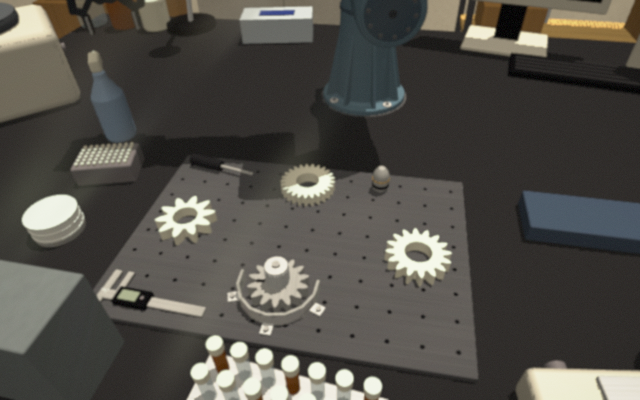

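```bash
cat > h.py <<'E'
import numpy as np, cv2
from plant import ctrl,cams
def K(im): return np.array([[im["fx"],0,im["cx"]],[0,im["fy"],im["cy"]],[0,0,1]])
def unproj(im,uv,z):
    k=im["k1"]; d=np.array([(uv[0]-im["cx"])/im["fx"],(uv[1]-im["cy"])/im["fy"]])
    s=d.copy()
    for _ in range(20): s=d/(1+k*(s@s))
    R=np.array(im["R"]);t=np.array(im["t"]); c=-R.T@t; r=R.T@np.array([s[0],s[1],1])
    return c+r*(z-c[2])/r[2]
def proj(im,X):
    c=np.array(im["R"])@np.asarray(X,float)+np.array(im["t"]); s=c[:2]/c[2]; s=s*(1+im["k1"]*(s@s))
    return np.array([im["fx"]*s[0]+im["cx"],im["fy"]*s[1]+im["cy"]])
def rect(im,cx,cy,half,z,px=600):
    """orthographic rectification at height z; up=+x, left=+y"""
    g=np.linspace(half,-half,px); mx=np.zeros((px,px),np.float32);my=mx.copy()
    X=np.stack(np.meshgrid(cx+g,cy+g,indexing='ij')+(np.full((px,px),z),),-1)
    c=X@np.array(im["R"]).T+np.array(im["t"]); s=c[...,:2]/c[...,2:]; s=s*(1+im["k1"]*(s**2).sum(-1,keepdims=True))
    mx=(im["fx"]*s[...,0]+im["cx"]).astype(np.float32); my=(im["fy"]*s[...,1]+im["cy"]).astype(np.float32)
    return cv2.remap(im["pixels"],mx,my,cv2.INTER_CUBIC)[:,:,::-1].copy()
E
python3 - <<'E'
from h import *
im=cams.get_image("top")
for n,uv,z in [("bl_far",(205,89),12),("br_far",(477,89),12),("bl_near",(200,285),12),("br_near",(487,287),12),("gL",(241,175),34),("gR",(446,182),34),("gN",(350,250),34),("knob",(345.5,120),74),("obj",(278,262),66)]:
    print(n,unproj(im,uv,z).round(1))
cv2.imwrite("pics/crop.png",cv2.resize(im["pixels"][75:295,195:495,::-1],None,fx=2.6,fy=2.6,interpolation=cv2.INTER_CUBIC))
E
```

```text
bl_far [773.4 253.2  12. ]
br_far [ 782.6 -343.1   12. ]
bl_near [357.5 246.1  12. ]
br_near [ 354.6 -345.7   12. ]
gL [581.3 163.8  34. ]
gR [ 570.7 -256.    34. ]
gN [431.9 -57.4  34. ]
knob [685.8 -45.4  74. ]
obj [409.4  82.7  66. ]
```

View pics/crop.png

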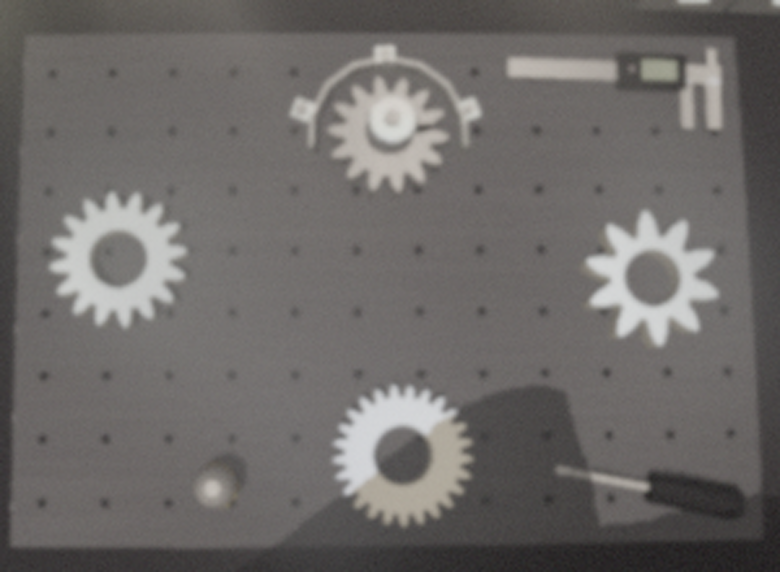

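Run:
```python
from h import *
im=cams.get_image("top")
a=rect(im,685,-45,65,36,400); b=rect(im,581,164,65,34,400)
cv2.imwrite("pics/rect.png",np.hstack([a,b]))
w=rect(im,567,-46,310,12,600); w=rect(im,567,-46,310,12,600); cv2.imwrite("pics/board.png",w)
```

```text
(no output)
```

View pics/rect.png

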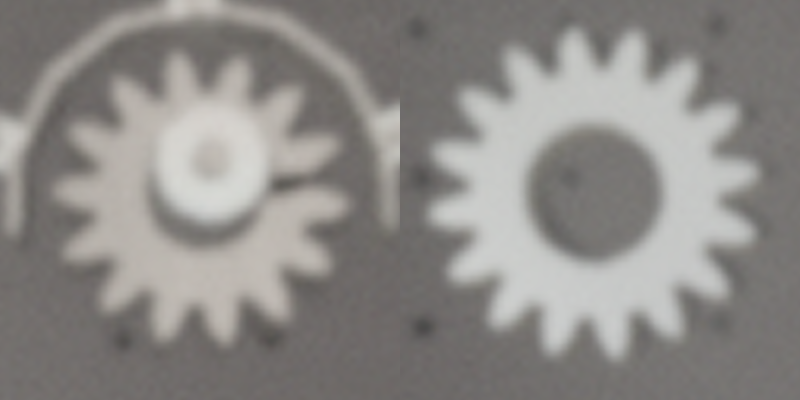

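View pics/board.png

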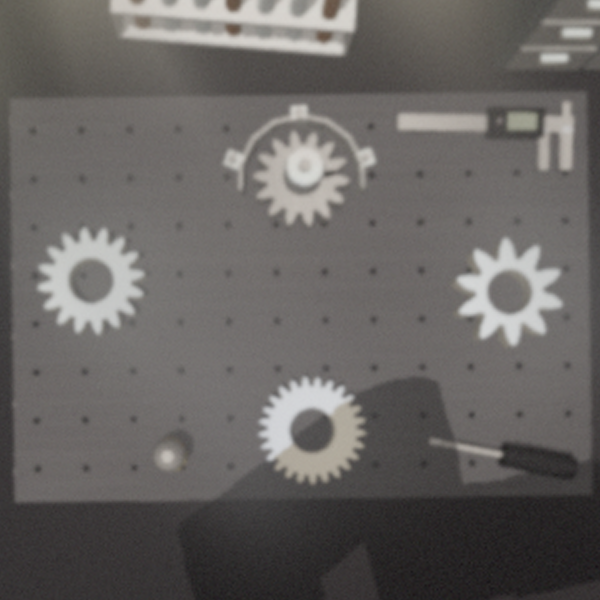

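```bash
cat >> h.py <<'E'
def fit(im,cx,cy,z,n,thr=None,rmin=44,rmax=52):
    px=600;half=75
    for _ in range(3):
        a=cv2.GaussianBlur(cv2.cvtColor(rect(im,cx,cy,half,z,px),cv2.COLOR_BGR2GRAY),(5,5),0).astype(np.float32)
        sc=2*half/(px-1)
        # correlate with synthetic: search over phase by FFT of polar + centre by radial symmetric
        best=None
        for dx in np.arange(-4,4.1,1):
            for dy in np.arange(-4,4.1,1):
                th=np.arange(360)*np.pi/180; r=np.arange(rmin,rmax,1.)
                X=dx+r[:,None]*np.cos(th); Y=dy+r[:,None]*np.sin(th)
                v=cv2.remap(a,((half-Y)/sc).astype(np.float32),((half-X)/sc).astype(np.float32),1).mean(0)
                F=np.fft.fft(v); s=abs(F[n])
                if best is None or s>best[0]: best=(s,dx,dy,-np.angle(F[n])/n,abs(F[1:40]).round(0))
        cx+=best[1]*.7; cy+=best[2]*.7
    return cx,cy,np.degrees(best[3]),best[0],int(np.argmax(best[4])+1)
E
python3 - <<'E'
from h import *
im=cams.get_image("top")
print("L16",fit(im,581,164,34,16))
print("R10",fit(im,571,-256,34,10))
print("N25",fit(im,432,-57,34,25))
print("M14",fit(im,685,-45,36,14,rmin=38,rmax=46))
# hole-grid yaw, knob etc
print(ctrl.read_tool_rot(),ctrl.read_ee_pos(),ctrl.read_contact_force())
from scipy.spatial.transform import Rotation as Ro
print(Ro.from_quat(ctrl.read_tool_rot()).as_matrix().round(3))
im=cams.get_image("scene")
print("L16s",fit(im,581,164,34,16)); print("M14",fit(im,685,-45,36,14,rmin=38,rmax=46))
E
```

```text
L16 (np.float64(583.1), np.float64(166.1), np.float32(7.7456303), np.float32(7238.029), 16)
R10 (np.float64(571.7), np.float64(-254.60000000000002), np.float32(4.2944026), np.float32(8859.514), 10)
N25 (np.float64(432.7), np.float64(-56.3), np.float32(-6.4660735), np.float32(4641.788), 25)
M14 (np.float64(685.7), np.float64(-45.0), np.float32(9.921257), np.float32(6352.4663), 14)
[ 9.73004777e-01  2.30784770e-01  6.61171508e-06 -3.05206897e-04] [ 258.22977239 -513.56066347  230.97786753] [ 0.53766838  0.23662281 -0.21398717]
[[ 0.893  0.449 -0.   ]
 [ 0.449 -0.893  0.001]
 [ 0.    -0.001 -1.   ]]
L16s (np.float64(583.8000000000001), np.float64(165.39999999999998), np.float32(7.7380505), np.float32(12278.2295), 16)
M14 (np.float64(685.7), np.float64(-46.400000000000006), np.float32(9.713081), np.float32(8627.124), 14)
```

```bash
cat >> h.py <<'E'
def quat(yawdeg):
    from scipy.spatial.transform import Rotation as Ro
    a=np.radians(yawdeg);c,s=np.cos(a),np.sin(a)
    return Ro.from_matrix([[c,s,0],[s,-c,0],[0,0,-1]]).as_quat()
def snap(n,f,s=1):
    im=cams.get_image(n); cv2.imwrite(f,im["pixels"][:,:,::-1]); return im
def st(m=""):
    print(m,"t",round(ctrl.read_t(),2),"p",np.round(ctrl.read_ee_pos(),1),"F",np.round(ctrl.read_contact_force(),1),"w",round(float(ctrl.read_grip_width()),1),"q",np.round(ctrl.read_joints(),2))
E
python3 - <<'E'
from h import *
M=(685.7,-45.7)
ctrl.goto([*M,150],quat(136)); st()
ctrl.move_l([*M,44],feed=150); st()
ctrl.clamp(25); st("clamped")
E
```

```text
t 2.63 p [685.7 -47.  150.3] F [-0.3 -1.   0.5] w 85.2 q [-0.24  0.5   1.37 -0.    1.28 -1.04]
 t 3.49 p [686.6 -46.   45.1] F [0.  1.  0.9] w 85.4 q [-0.24  0.62  1.41  0.    1.11 -1.04]
clamped t 4.0 p [685.5 -46.4  45. ] F [-3.  -0.6  5.5] w 35.2 q [-0.24  0.62  1.41 -0.    1.11 -1.04]
```

Run:
```python
from h import *
q=np.array(ctrl.read_joints()); q[5]+=np.radians(99.2)
ctrl.move_joints(q); st("turned")
ctrl.ungrasp(); st()
p=ctrl.read_ee_pos(); ctrl.move_l([p[0],p[1],140],feed=200); 
ctrl.goto([560,60,180],quat(0)); st()
im=snap("top","pics/t1.png"); cv2.imwrite("pics/r1.png",rect(im,685.7,-45.7,65,36,400))
print("M14",fit(im,685,-45,36,14,rmin=38,rmax=46))
im=snap("scene","pics/s1.png");print("M14s",fit(im,685,-45,36,14,rmin=38,rmax=46)); cv2.imwrite("pics/r1s.png",np.hstack([cv2.imread("pics/r1.png"),rect(im,685.7,-45.7,65,36,400)]))
```

```text
turned t 5.53 p [686.2 -46.4  45. ] F [ 5.7 -0.7 -3.4] w 35.1 q [-0.24  0.62  1.41 -0.    1.11  0.69]
 t 6.08 p [685.4 -46.4  45. ] F [ 0.3  0.1 -0.1] w 85.5 q [-0.24  0.62  1.41 -0.    1.11  0.69]
 t 7.47 p [559.8  59.8 178.8] F [-0.1 -0.1  0.6] w 85.5 q [-0.1   0.21  1.69 -0.    1.25  1.46]
M14 (np.float64(685.0), np.float64(-45.0), np.float32(-11.534071), np.float32(2643.3293), 14)
M14s (np.float64(685.7), np.float64(-45.7), np.float32(12.829172), np.float32(4861.972), 14)
```

View pics/r1s.png

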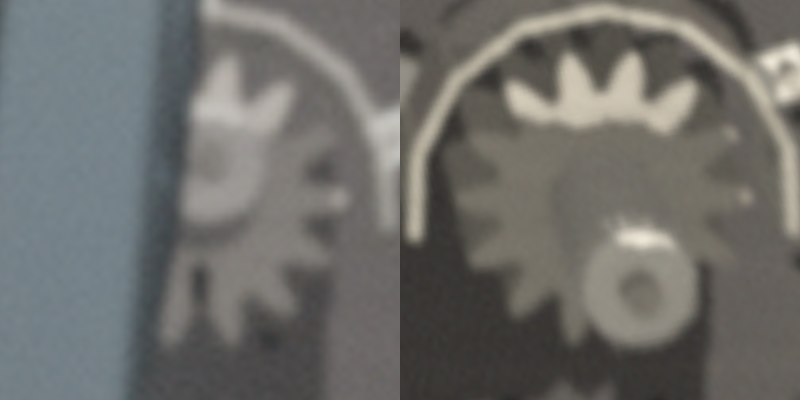

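```bash
cat >> h.py <<'E'
def gp(c,ang,r=37.1):
    a=np.radians(ang); return [c[0]+r*np.cos(a),c[1]+r*np.sin(a)]
E
python3 - <<'E'
from h import *
p=gp((583.4,165.7),187.74)
ctrl.goto([*p,110],quat(97.74)); st()
ctrl.move_l([*p,20],feed=120); st()
im=snap("wrist","pics/w1.png"); snap("scene","pics/s1b.png")
ctrl.clamp(30); st("clamped")
im=snap("wrist","pics/w2.png"); snap("scene","pics/s2.png")
w=[cv2.imread(f"pics/{n}.png") for n in("w1","w2","s1b","s2")]
w=[cv2.resize(w[0],(400,250)),cv2.resize(w[1],(400,250)),cv2.resize(w[2][170:340,340:500],(400,340)),cv2.resize(w[3][170:340,340:500],(400,340))]
cv2.imwrite("pics/grip.png",np.vstack([np.hstack(w[:2]),np.hstack(w[2:])]))
E
```

```text
t 8.93 p [547.  160.3 109.9] F [ 0.3 -0.2  0.1] w 85.4 q [ 0.08  0.31  1.72 -0.    1.12 -0.06]
 t 9.83 p [547.3 160.8  20.7] F [-0.5 -1.  -0.3] w 85.7 q [ 0.08  0.45  1.75  0.    0.95 -0.06]
clamped t 10.48 p [546.8 160.7  20.5] F [-2.3 -1.7  5.4] w 31.8 q [ 0.08  0.45  1.75 -0.    0.95 -0.06]
```

View pics/grip.png

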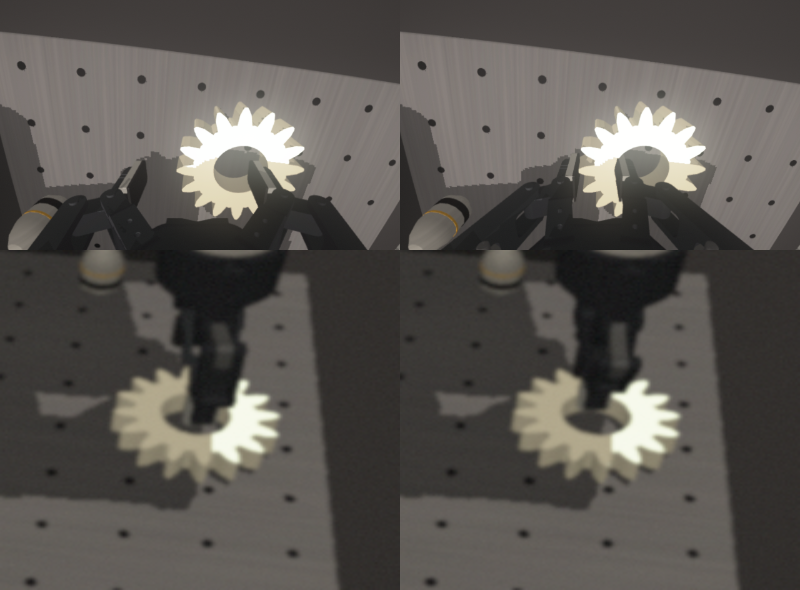

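```bash
cat >> h.py <<'E'
M=np.array((685.7,-46.0)); D=180.5
def gpos(d,r=38.1): return gp(M,D,d+r)
E
python3 - <<'E'
from h import *
z=20.5
ctrl.move_l([*gpos(116),z],quat(90+D-180),feed=80); st("wp")
im=snap("scene","pics/s3.png"); snap("top","pics/t3.png")
cv2.imwrite("pics/s3c.png",cv2.resize(im["pixels"][150:350,180:440,::-1],None,fx=3,fy=3))
E
```

```text
wp t 13.34 p [531.6 -47.3  20.4] F [0.1 1.8 4.8] w 31.5 q [-0.31  0.38  1.84 -0.    0.92 -0.32]
```

View pics/s3c.png

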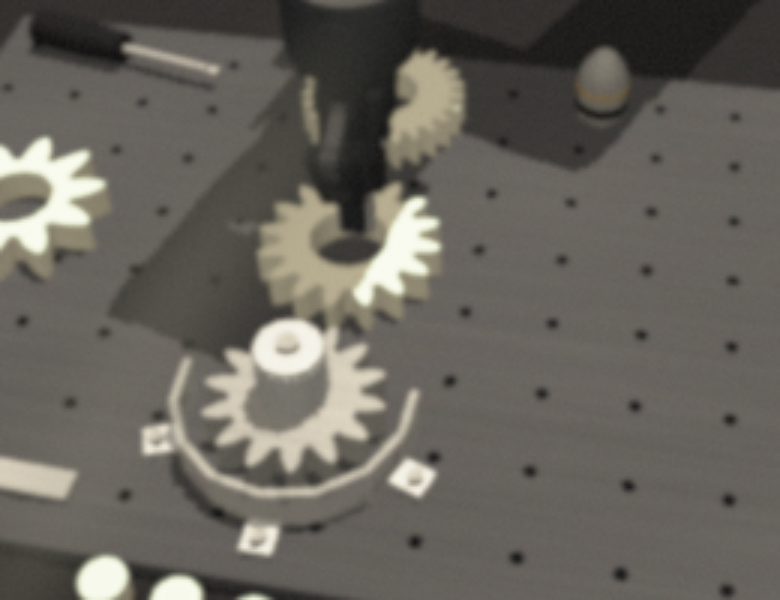

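Run:
```python
from h import *
im=cams.get_image("scene")
print(fit(im,*gp(M,D,116),34,16)); print(fit(im,685,-46,36,14,rmin=40,rmax=47))
z=20.5
for d in (108,104,102,100,98,96,94,93,92,91):
    ctrl.move_l([*gpos(d),z],feed=40); st(d)
    F=ctrl.read_contact_force()
    if abs(F[0])>12: break
im=snap("scene","pics/s4.png")
cv2.imwrite("pics/s4c.png",cv2.resize(im["pixels"][150:350,180:440,::-1],None,fx=3,fy=3))
```

```text
(np.float64(569.7044169245562), np.float64(-46.312278117811346), np.float32(1.7841276), np.float32(6998.037), 1)
(np.float64(685.7), np.float64(-46.0), np.float32(-12.430678), np.float32(9145.478), 14)
108 t 13.84 p [539.7 -47.6  20.5] F [-0.4 -0.6  2.7] w 31.5 q [-0.31  0.4   1.82 -0.    0.92 -0.32]
104 t 14.09 p [543.4 -47.5  20.4] F [-1.  -1.1  5.3] w 31.3 q [-0.3   0.4   1.81 -0.    0.93 -0.31]
102 t 14.34 p [545.1 -47.3  20.4] F [-2.1 -0.3  6.1] w 31.5 q [-0.3   0.41  1.81 -0.    0.93 -0.31]
100 t 14.59 p [547.  -47.2  20.4] F [-2.7 -0.3  5.9] w 31.7 q [-0.3   0.41  1.8  -0.    0.93 -0.31]
98 t 14.84 p [549.  -47.2  20.4] F [-3.4 -0.5  5.8] w 31.2 q [-0.3   0.41  1.79 -0.    0.93 -0.31]
96 t 15.09 p [551.  -47.1  20.4] F [-3.6  0.6  6.5] w 31.3 q [-0.3   0.42  1.79 -0.    0.94 -0.31]
94 t 15.34 p [553.  -47.1  20.4] F [-3.2  0.7  6.3] w 31.1 q [-0.3   0.42  1.78 -0.    0.94 -0.31]
93 t 15.59 p [553.7 -47.   20.4] F [-3.   0.6  6.4] w 31.6 q [-0.3   0.42  1.78 -0.    0.94 -0.31]
92 t 15.84 p [554.7 -47.   20.4] F [-4.5 -0.5  7.3] w 31.7 q [-0.3   0.42  1.78 -0.    0.94 -0.31]
91 t 16.09 p [555.7 -47.   20.4] F [-3.8  0.4  6.9] w 31.7 q [-0.3   0.43  1.78 -0.    0.94 -0.31]
```

View pics/s4c.png

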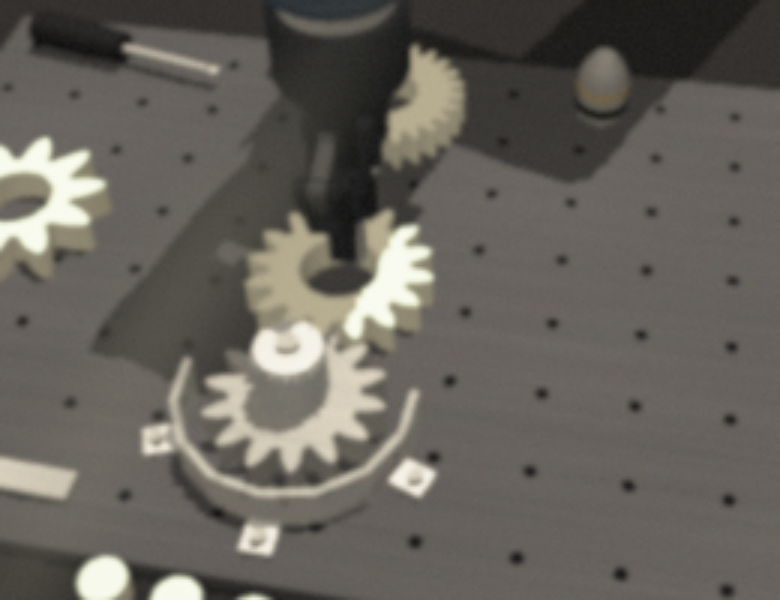

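Run:
```python
from h import *
z=20.5
for d in (90.5,90,89.5,89,88.5,88,87.5,87,86.5):
    ctrl.move_l([*gpos(d),z],feed=30); st(d)
    if abs(ctrl.read_contact_force()[0])>12: break
im=cams.get_image("scene")
print(fit(im,*gp(M,D,90),34,16)); print(fit(im,685,-46,36,14,rmin=40,rmax=47))
```

```text
90.5 t 16.39 p [556.1 -47.   20.4] F [-4.5 -0.2  7.3] w 31.3 q [-0.3   0.43  1.78 -0.    0.94 -0.31]
90 t 16.64 p [556.6 -47.   20.4] F [-4.3 -0.2  7.9] w 31.7 q [-0.3   0.43  1.77 -0.    0.94 -0.31]
89.5 t 16.89 p [557.  -47.   20.4] F [-6.   0.5  7.9] w 31.2 q [-0.3   0.43  1.77 -0.    0.94 -0.3 ]
89 t 17.14 p [557.3 -47.   20.4] F [-5.6  0.2  8.6] w 31.3 q [-0.3   0.43  1.77 -0.    0.94 -0.3 ]
88.5 t 17.39 p [557.8 -47.   20.4] F [-5.9 -1.2 10.1] w 31.1 q [-0.3   0.43  1.77 -0.    0.94 -0.3 ]
88 t 17.64 p [558.2 -47.   20.4] F [-6.1 -0.4  8.6] w 31.0 q [-0.3   0.43  1.77 -0.    0.94 -0.3 ]
87.5 t 17.89 p [558.5 -47.   20.4] F [-6.7 -0.4  8.7] w 31.2 q [-0.3   0.43  1.77 -0.    0.94 -0.3 ]
87 t 18.14 p [558.9 -47.   20.4] F [-7.3 -0.2 10.6] w 31.3 q [-0.3   0.43  1.77 -0.    0.95 -0.3 ]
86.5 t 18.39 p [559.4 -47.   20.4] F [-7.4 -0.7 10.5] w 31.0 q [-0.29  0.43  1.77 -0.    0.95 -0.3 ]
(np.float64(597.1034269242248), np.float64(-46.78538819485363), np.float32(1.4064926), np.float32(6694.0312), 1)
(np.float64(686.4000000000001), np.float64(-46.7), np.float32(12.3264675), np.float32(7841.288), 14)
```

Run:
```python
from h import *
ctrl.ungrasp(); st()
p=ctrl.read_ee_pos(); ctrl.move_l([p[0]-1,p[1],130],feed=150)
ctrl.goto([480,230,220],quat(60)); st()
im=snap("top","pics/t5.png"); a=rect(im,640,-46,110,35,600); cv2.imwrite("pics/r5.png",a)
for n,im in (("top",im),("scene",snap("scene","pics/s5.png"))):
    print(n,fit(im,595,-46,34,16,rmin=44,rmax=50)); print(fit(im,685,-46,36,14,rmin=38,rmax=46)); print(fit(im,571,-256,34,10)[:3],fit(im,432,-57,34,25)[:3])
```

```text
t 19.02 p [561.1 -47.1  20.4] F [-0.4  0.9 -1. ] w 85.4 q [-0.29  0.43  1.76  0.    0.94 -0.3 ]
 t 21.06 p [479.9 229.4 219.1] F [-0.4 -0.3 -0. ] w 85.3 q [ 0.22  0.1   1.73 -0.    1.32  0.75]
top (np.float64(596.4000000000001), np.float64(-45.3), np.float32(1.4394734), np.float32(6966.814), 16)
(np.float64(685.7), np.float64(-46.0), np.float32(12.560739), np.float32(5243.7744), 14)
(np.float64(571.7), np.float64(-254.60000000000002), np.float32(4.294501)) (np.float64(432.7), np.float64(-56.3), np.float32(-6.4851627))
scene (np.float64(597.1), np.float64(-46.0), np.float32(1.4319869), np.float32(10313.474), 16)
(np.float64(686.4000000000001), np.float64(-46.7), np.float32(12.413695), np.float32(8154.288), 14)
(np.float64(572.4), np.float64(-256.0), np.float32(4.2470503)) (np.float64(432.7), np.float64(-57.0), np.float32(-6.51807))
```

View pics/r5.png

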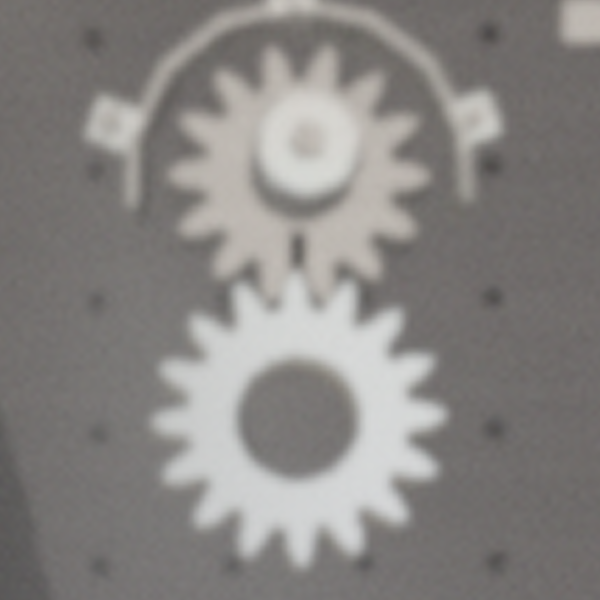

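Run:
```python
from h import *
from scipy.optimize import minimize
def fine(im,cx,cy,z,n,r0,r1,sect=None):
    g=cv2.cvtColor(im["pixels"],cv2.COLOR_RGB2GRAY).astype(np.float32)
    th=np.radians(np.arange(0,360,.5)); r=np.arange(r0,r1,.5)
    R=np.array(im["R"]);t=np.array(im["t"])
    def f(p):
        X=np.stack([p[0]+r[:,None]*np.cos(th),p[1]+r[:,None]*np.sin(th),np.full((len(r),len(th)),z)],-1)
        c=X@R.T+t; s=c[...,:2]/c[...,2:]; s=s*(1+im["k1"]*(s**2).sum(-1,keepdims=True))
        v=cv2.remap(g,(im["fx"]*s[...,0]+im["cx"]).astype(np.float32),(im["fy"]*s[...,1]+im["cy"]).astype(np.float32),cv2.INTER_LINEAR).mean(0)
        return -abs(np.fft.fft(v)[n])
    return minimize(f,[cx,cy],method="Nelder-Mead",options=dict(initial_simplex=[[cx,cy],[cx+2,cy],[cx,cy+2]])).x
for k in range(2):
  for n in("top","scene"):
    im=cams.get_image(n)
    g=fine(im,596.5,-46,34,16,42,52); m=fine(im,685.7,-46,36,14,36,46); print(n,g.round(2),m.round(2),np.hypot(*(g-m)).round(2))
# bore ellipse check via threshold in rectified top
im=cams.get_image("top"); a=cv2.cvtColor(rect(im,596,-46,50,34,600),cv2.COLOR_BGR2GRAY)
_,b=cv2.threshold(a,0,255,cv2.THRESH_OTSU); n,l,s,c=cv2.connectedComponentsWithStats(255-b); k=l[300,300]; print(s[k],596+50-c[k][1]*100/599,-46+50-c[k][0]*100/599)
```

```text
top [596.35 -45.3 ] [685.84 -45.62] 89.5
scene [597.17 -46.39] [686.48 -46.74] 89.31
top [596.35 -45.35] [685.86 -45.64] 89.51
scene [597.17 -46.36] [686.48 -46.74] 89.32
[  161   167   267   263 54499] 596.3126843607215 -45.105448351643034
```

```bash
cat > fine.py <<'E'
from h import *
from scipy.optimize import minimize
def fine(im,cx,cy,z,n,r0,r1):
    g=cv2.cvtColor(im["pixels"],cv2.COLOR_RGB2GRAY).astype(np.float32)
    th=np.radians(np.arange(0,360,.5)); r=np.arange(r0,r1,.5)
    R=np.array(im["R"]);t=np.array(im["t"])
    def f(p):
        X=np.stack([p[0]+r[:,None]*np.cos(th),p[1]+r[:,None]*np.sin(th),np.full((len(r),len(th)),z)],-1)
        c=X@R.T+t; s=c[...,:2]/c[...,2:]; s=s*(1+im["k1"]*(s**2).sum(-1,keepdims=True))
        v=cv2.remap(g,(im["fx"]*s[...,0]+im["cx"]).astype(np.float32),(im["fy"]*s[...,1]+im["cy"]).astype(np.float32),cv2.INTER_LINEAR).mean(0)
        return -abs(np.fft.fft(v)[n])
    return minimize(f,[cx,cy],method="Nelder-Mead",options=dict(initial_simplex=[[cx,cy],[cx+2,cy],[cx,cy+2]])).x
E
python3 - <<'E'
from fine import *
Q=quat(91.2)
ctrl.goto([559.2,-47,130],Q); ctrl.move_l([559.2,-47,20.5],feed=120); ctrl.clamp(25); st("clamp")
ctrl.move_l([557.4,-47,20.5],feed=20); st("back"); ctrl.dwell(.2); st()
ctrl.ungrasp(); st()
ctrl.move_l([557.4,-47,130],feed=150)
ctrl.goto([480,230,220],quat(60)); st()
for n in("top","scene"):
    im=snap(n,f"pics/{n}6.png")
    if n=="top": cv2.imwrite("pics/r6.png",rect(im,640,-46,110,35,600))
    g=fine(im,595,-46,34,16,42,52); m=fine(im,685.7,-46,36,14,36,46); print(n,g.round(2),m.round(2),np.hypot(*(g-m)).round(2))
    print(fit(im,*g,34,16)[2],fit(im,*m,36,14,rmin=38,rmax=46)[2],fit(im,571,-256,34,10)[:3],fit(im,432,-57,34,25)[:3])
E
```

```text
clamp t 24.18 p [559.4 -47.1  21. ] F [-2.5  0.2  5.9] w 31.5 q [-0.3   0.43  1.77 -0.    0.94 -0.32]
back t 24.43 p [558.2 -47.2  21.1] F [ 1.  -0.2  4.6] w 32.1 q [-0.3   0.43  1.77  0.    0.94 -0.32]
 t 24.62 p [558.2 -47.3  21. ] F [1.6 0.6 5.1] w 31.6 q [-0.3   0.43  1.77 -0.    0.94 -0.32]
 t 25.2 p [557.3 -47.   20.4] F [ 0.8 -0.5  0.2] w 85.4 q [-0.3   0.43  1.77 -0.    0.94 -0.32]
 t 27.24 p [479.9 229.4 219.1] F [-0.4  0.2  0. ] w 85.4 q [ 0.22  0.1   1.73 -0.    1.32  0.75]
top [594.86 -45.1 ] [685.86 -45.62] 91.0
1.8796782 12.217311 (np.float64(571.7), np.float64(-255.3), np.float32(4.2907705)) (np.float64(432.7), np.float64(-56.3), np.float32(-6.4938912))
scene [595.71 -46.16] [686.49 -46.78] 90.77
1.8025013 12.294034 (np.float64(572.4), np.float64(-256.0), np.float32(4.2493052)) (np.float64(432.7), np.float64(-57.0), np.float32(-6.522587))
```

View pics/r6.png

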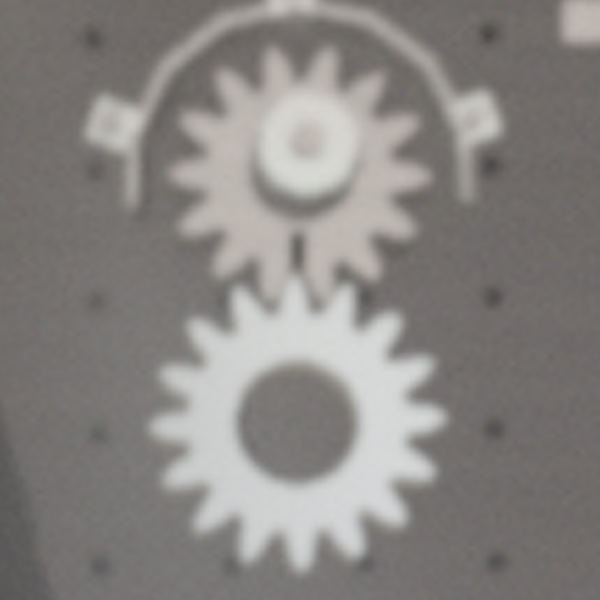

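View pics/scene6.png

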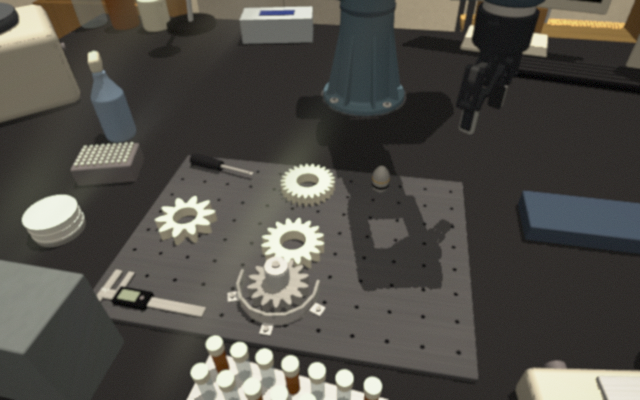

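```bash
python3 -c "
from plant import ctrl
ctrl.finish_job(); print(ctrl.read_t())"
```

```text
the job is handed in; nothing more can be done
the job is handed in; nothing more can be done
```

The job is done and handed in at about 28 s of the 64 s allowed. The 16-tooth gear, which lay on the left, is in full mesh with the master, with one of its teeth in the marked gap.

- **Turning the master:** I pinched the knob and turned the master about 99° clockwise from above. That brought the marked gap round from the guarded side to face the near side.
- **Sliding the gear:** I gripped the gear across its rim, slid it flat over the board and pushed it into the teeth. The wrist force readings stayed under about 13 N throughout.
- **One correction:** After the first push, both cameras put the gear about 89.4 mm from the post's axis, just inside the 90 to 93 mm range. I gripped it again, drew it back about 1.5 mm and let go.

The last checks, with the arm clear of everything, showed:

- **Mesh distance:** 91.0 mm from the top camera and 90.8 mm from the scene camera.
- **Marked gap:** a tooth sits in it, and the gap faces the near side to within about 1°.
- **Other gears:** the 10-tooth and 25-tooth gears are where they started, within the fit's resolution of about 1 mm.
- **Objective:** still upright.

The two cameras differ by about 1 mm on absolute positions, which is within the stated calibration. No final check failed.

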